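# Press the guide bushing home in a breathing-apparatus pressure reducer

### The job

Take the bronze bushing with the tall round head from the parts rack, start its sleeve in the bore of the aluminium reducer block and press it home until its shoulder sits fully down, flush on the block's face, then let go. Press firmly but under control: the block rides on a sprung cradle, which must never be pushed down to the bottom of its travel. Leave the other two parts in the rack.

Things in the scene. Friction and masses are not known exactly. Their poses are not given: they have to be found in the camera images.
- bushing_center (a point): The bronze bushing to fit, about 150 g, 57 mm tall, upright in the rack, sleeve down: sleeve 28 mm long, 24 mm across, then a flange 40 mm across and 5 mm thick, then a plain round head 28 mm across and 24 mm tall, to grip it by; no other part has a tall round head. This point is its centre, half-way up, 4.5 mm below the flange's top face. z: along its axis to the head.
- bushing_shoulder (a point): On the bushing's axis at the underside of its flange: the shoulder that must come down flush on the block's face. 28 mm above the foot, 0.5 mm below the bushing's centre. The lowest 12 mm of the sleeve taper to 21.5 mm across at the foot. Fingertips may bear on the 6 mm lip of the flange, round the head, when pressing.
- bore (a point): Centre of the bore's mouth on the block's flat top face, about 101 mm above the table; z up. Aluminium block 110 x 76 x 45 mm, bore 25 mm across, right through. A sprung steel ring inside, 10 mm down, grips the sleeve: it goes in freely for about 11 mm, then needs a growing push, 8 to 16 N (varies), to slide home, and stays where left. Only once the shoulder has bottomed does the force rise further.
- block (a joint): How far the block is pushed down in its sprung cradle (m): 0 at rest, growing downward, stop at 0.024. The soft spring yields from about 2 N, so the block sinks by 5 to 14 mm while the sleeve slides in: how far depends on the force, and it rises again when let go. A press of 17 to 20 N seats the bushing (11 to 17 mm down); 0.022 (24 N) counts as bottomed and spoils the job.
- cradle: The cradle, a grey foot 160 x 120 mm fixed to the bench; origin at the centre of its underside, on the table, the bore above it. Placed and turned differently each time, to the robot's left or right.
- rack: Grey rack block, 75 x 250 mm and 40 mm high, fixed, with three upright holes in a row along its y axis, 80 mm apart, the middle one at its centre; origin at the centre of its underside. The three parts stand in the holes in any order, their flanges on its top face.
- plug_center (a point): A hex plug in the rack, not wanted: same sleeve and flange, but a low six-sided head 26 mm across flats, 11 mm tall. Point on its axis half-way up.
- cap_center (a point): A low cap in the rack, not wanted: same sleeve and flange, but a flat round head 34 mm across and only 6 mm tall. Point on its axis half-way up.
Mind the look-alikes: they are no part of the job. What is shaped like the cradle but pink or yellow is not meant.

How it is judged:
By the outcome, as a careful person would: the job done as asked, in the order asked, and still so for the second after the job is handed in, with the robot touching nothing.
It also fails if it takes over 51 s, if anything falls off the work surface, if the arm or the gripper's body presses on something with over 40 N, if the wrist force passes 120 N, or if a joint passes its speed limit or range.

### The arm

A 6-joint arm with a two-finger parallel gripper is mounted at the origin on the work surface. World frame = base frame: x ahead of the robot, y to its left, z up, the work surface at z = 0. Lengths are in m, angles in rad, forces in N, time in s.
With the tool pointing down it reaches from about 0.3 to 1 m from the base axis. Payload 5.1 kg.
Tool frame: the origin (TCP) lies midway between the tips of the shut fingers; the grasp point (between the pads) lies arm.pinch_z behind it (arm.pinch_z is the distance from the TCP to the grasp point, in m); y points along the fingers, z is the direction in which the jaws open and shut, and the axes are right-handed (so a half turn about y gives the same grasp; the last joint's range is limited). The gripper opens to 95 mm and grips with 3 to 60 N. Pads are 20 mm wide; open, the fingers measure 119 mm over their backs; the gripper's body (75 mm by 180 mm) begins 59 mm behind the grasp point.
Start: joints at [1.233, 0.124, 1.65, -0, 1.367, -0.083], TCP at [0.164, 0.629, 0.215] pointing down, gripper open.
Joint ranges: [-2.61, 2.61], [-1.02, 2.33], [0.03, 2.71], [-1.35, 4.49], [0.32, 2.68], [-2.91, 2.91]. Speed limits (rad/s): [2.57, 2.57, 3.14, 3.14, 3.14, 3.14].

### API

Orientations are given as a unit quaternion [w, x, y, z].
In Python, from workcell import arm gives the robot as it stands.
- The arm moves only by the tool apply_moves, never from a script. Its arguments are lists of equal length, an entry for each row: "linear": the shift along the tool's x, y, z in mm, a list of three; "turn": the turn, a rotation vector about the tool's x, y, z in degrees, a list of three; "grip": the finger opening in mm, from 0 to 95.1. In form: {"linear": [[x, y, z], ...], "turn": [[rx, ry, rz], ...], "grip": [grip, ...]}. A call has 1 to 8 rows; each row shifts and turns the commanded pose from where the row before left it, along the tool's axes as they then stand; what a row does not reach is not made up. A row lasts 1/8 s, in which the tool goes at most 62.5 mm and 10.7 degrees, less where a joint would pass 70% of its speed; a pose out of reach is approached as far as the arm can. A call is refused whole if a number of a shift passes 62.5 or a number of a turn 10.7, either way. A call with a gripper value outside its range is refused whole. The fingers move at their own pace and stop on an object; "newtons" is the grip in N (left out, the last holds). Time passes only in rows, so rows that do not move let the fingers close. It gives the time, the measured TCP pose, the force and the opening at its end, in the units of the state.
- arm.get_state(): the state, without advancing time (a new reading comes with each control period).
- arm.camera(name): name is "scene" or "side" or "wrist"; returns a dict with "image" (384x512x3 uint8, red, green, blue), "depth" (384x512 float32, m along the optical axis (not along the pixel's ray), 0 where there is no reading), "vertical_fov" (degrees; the focal length in pixels is half the picture's height over the tangent of half this angle, whatever the lens; pixels are square), "cx", "cy" (the principal point, pixels), "origin" and "orientation" of the camera in the world. Camera axes: x right, y down, z forward; pixel columns grow to the right and rows downward; lengths in m; the calibration is good to about 2 mm. A picture is of the moment at which its call begins.
- arm.job_done(): hands the job in, once; it reports no verdict.
The state is a dict: "time": time; "joints": joint angles; "joint_vel": joint speeds; "tau": joint torques, N m; "tcp_pos": TCP position; "ee_rot": TCP orientation; "contact_force": force on the tool from outside, world axes, zero at the start; "ft_torque": the same for the moment, N m; "gripper_width": opening from 0.0 (shut) to 1.0 (fully open).
Only numpy, scipy, OpenCV 4.12 (cv2) and the standard library are available. Lean on these libraries where they do the work, as an engineer would, in place of code of your own. Each camera call takes 0.05 s, during which the arm holds its last target.

## Working session

There is one attempt and no reset: what is moved stays moved. The work goes in short steps, Python scripts to look and compute and a tool call to move; the robot and the scene stay as the last step left them, time stands still between calls to the robot, and variables do not carry over. Pictures are saved under pics/ and viewed, and the job is handed in when it is done.

Besides the shell and the picture viewer there is one more tool, called as name(argument=value, ...) on one line, values as JSON. apply_moves: Moves the arm, as the interface text tells. Its arguments: {"type":"object","properties":{"linear":{"type":"array","items":{"type":"array","items":{"type":"number"}}},"turn":{"type":"array","items":{"type":"array","items":{"type":"number"}}},"grip":{"type":"array","items":{"type":"number"}},"newtons":{"type":"number"}},"required":["linear","turn","grip"]}

```bash
ls; mkdir -p pics
python3 - <<'E'
from workcell import arm
import cv2,numpy as np
s=arm.get_state();print(s);print(arm.pinch_z)
for n in("scene","side","wrist"):
    c=arm.camera(n);cv2.imwrite(f"pics/{n}0.png",c["image"][:,:,::-1]);np.savez(f"{n}0.npz",**c)
    print(n,c["vertical_fov"],c["cx"],c["cy"],c["origin"],c["orientation"])
E
```

```text
pics
{'time': 0.0, 'joints': array([ 1.23341549e+00,  1.24522265e-01,  1.65164375e+00, -1.81127907e-05,
        1.36749660e+00, -8.25773503e-02]), 'joint_vel': array([ 3.04731920e-04, -6.37730162e-04,  1.81675239e-03,  7.91830092e-04,
       -2.33467376e-05, -1.72667189e-03]), 'tau': array([ 2.07107354e-03, -4.17579854e+01, -3.59943438e+01,  7.76685937e-02,
        4.90045210e-02, -1.70904837e-04]), 'tcp_pos': array([0.16364511, 0.62841059, 0.21339383]), 'ee_rot': array([-0.70065866,  0.70209281, -0.08998821,  0.08969538]), 'contact_force': array([-0.73332076,  0.08913191,  0.04923828]), 'ft_torque': array([-0.00128686, -0.03629788,  0.00015711]), 'gripper_width': 0.9919902420527583}
0.0188
scene 48.118071399373314 251.8226221264764 195.02138513532154 [1.00013947 0.39234843 1.01515707] [-0.15951664  0.4935461   0.80853465 -0.277918  ]
side 53.245099171883375 254.3690746096234 188.6859847672413 [ 0.01457652 -0.34035126  0.73808066] [-0.30121831  0.86929931 -0.36903248  0.13191387]
wrist 67.14953553830951 252.26685134669572 191.8186304330843 [0.09440825 0.64588422 0.38317215] [0.10027828 0.78504025 0.60647896 0.07641558]
```

View pics/scene0.png

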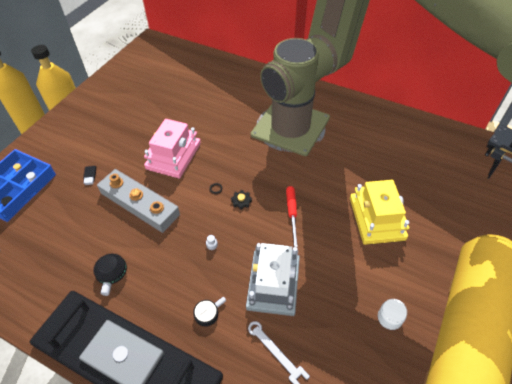

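View pics/side0.png

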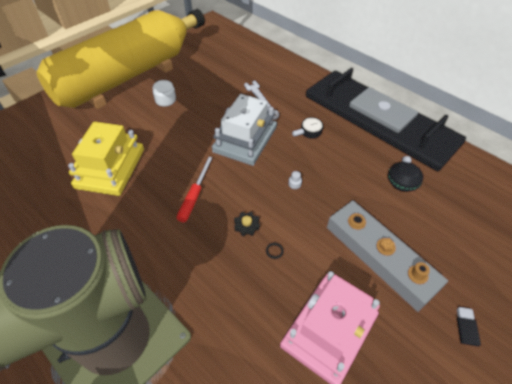

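View pics/wrist0.png

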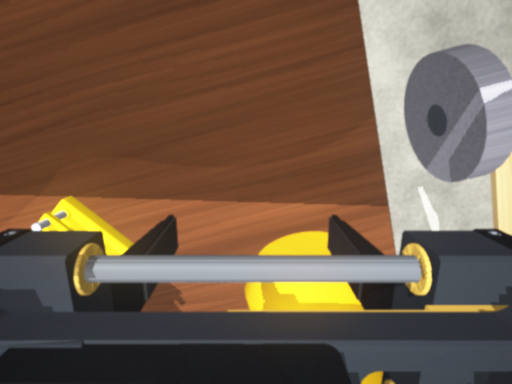

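Scene view: rack parts at (115,181), (136,195) and (157,208), grey/aluminium block at (275,268), pink and yellow decoys at (172,148) and (382,205). In the side view the rack parts are at (357,220), (386,245) and (421,270). Next: close crops and depth.

```bash
cat > h.py <<'E'
import numpy as np,cv2
from scipy.spatial.transform import Rotation as R
def f(c): return 192/np.tan(np.radians(float(c["vertical_fov"]))/2)
def rot(c):
    w,x,y,z=c["orientation"];return R.from_quat([x,y,z,w]).as_matrix()
def cloud(c):
    v,u=np.mgrid[:384,:512];d=c["depth"]
    p=np.stack([(u-c["cx"])/f(c)*d,(v-c["cy"])/f(c)*d,d],-1)
    return p@rot(c).T+c["origin"]
def ray(c,u,v,z):
    r=rot(c)@np.array([(u-c["cx"])/f(c),(v-c["cy"])/f(c),1]);o=np.array(c["origin"])
    return o+r*(z-o[2])/r[2]
def proj(c,p):
    q=rot(c).T@(np.array(p)-c["origin"]);return q[:2]/q[2]*f(c)+[c["cx"],c["cy"]]
def load(n): 
    z=np.load(n+".npz");return {k:z[k] for k in z}
E
python3 - <<'E'
from h import *
a=load("scene0");b=load("side0")
def crop(c,x,y,w,h): return cv2.resize(c["image"][y:y+h,x:x+w,::-1],(400,300),interpolation=cv2.INTER_CUBIC)
top=np.hstack([crop(a,90,160,100,75),crop(b,320,190,132,99)])
bot=np.hstack([crop(a,225,230,112,84),crop(b,200,80,100,75)])
cv2.imwrite("pics/crop.png",np.vstack([top,bot]))
for c,pts in((a,[(115,181),(136,195),(157,208),(275,268)]),(b,[(357,220),(386,245),(421,270),(246,118)])):
    P=cloud(c)
    for u,v in pts:
        w=P[v-9:v+10,u-9:u+10].reshape(-1,3);z=np.percentile(w[:,2],[5,50,90,98]);print(u,v,P[v,u].round(4),z.round(4))
E
```

```text
115 181 [ 0.4925 -0.3357  0.0586] [-0.      0.0402  0.0667  0.0689]
136 195 [ 0.5027 -0.255   0.0515] [0.0352 0.0399 0.0541 0.0563]
157 208 [ 0.5107 -0.178   0.0467] [0.0354 0.0398 0.0499 0.052 ]
275 268 [0.5393 0.1989 0.0671] [0.0676 0.0986 0.101  0.1022]
357 220 [ 0.5017 -0.1851  0.0522] [0.0389 0.0462 0.0524 0.0539]
386 245 [ 0.4891 -0.2636  0.0561] [0.0393 0.0461 0.0568 0.0584]
421 270 [ 0.4785 -0.3428  0.0701] [0.0382 0.0616 0.0702 0.0714]
246 118 [0.5289 0.1765 0.101 ] [0.0864 0.1008 0.1025 0.1035]
```

View pics/crop.png

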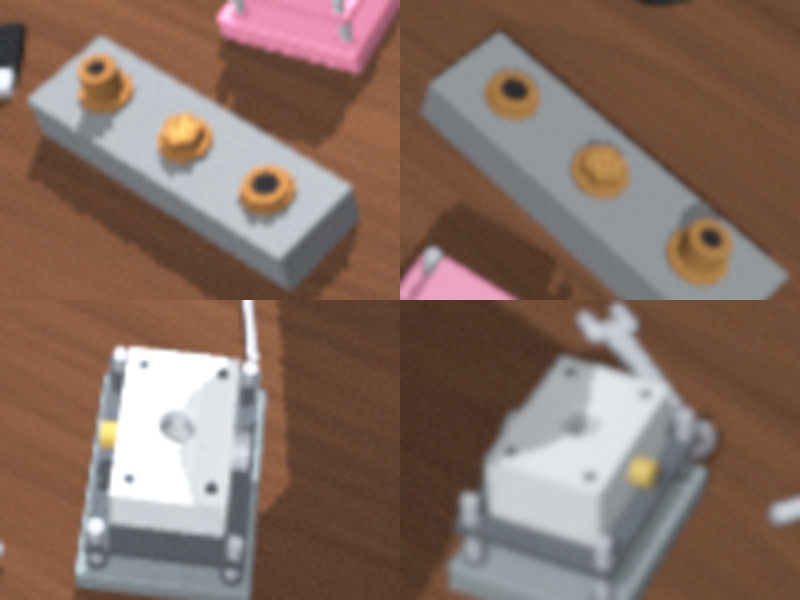

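Candidates in the scene view: (115,177) tall round head with a small bore, (136,195) low hex head (plug), (157,208) low flat round head (cap). The crop and the top height of 0.069 m (40+29 mm expected) pick the part at scene (115,177), side (422,268). The goal block is the grey/aluminium one, with a top height of 0.101. Now precise positions.

Run:
```python
from h import *
a=load("scene0");b=load("side0")
for n,c in(("scene",a),("side",b)):
    P=cloud(c);d=c["depth"]>0;h=cv2.cvtColor(c["image"],cv2.COLOR_RGB2HSV)
    near=d&(abs(P[...,0]-.5)<.12)&(P[...,1]<-.1)&(P[...,1]>-.42)
    # orange blobs
    m=near&(P[...,2]>.036)&(h[...,1]>110)&(h[...,0]<25)
    k,l,st,ce=cv2.connectedComponentsWithStats(m.astype(np.uint8))
    for i in range(1,k):
        if st[i,4]>40:
            q=P[l==i];print(n,"blob",ce[i].round(1),st[i,4],"z98",np.percentile(q[:,2],98).round(4))
    # head top
    t=near&(P[...,2]>.064)
    v,u=np.nonzero(t);
    (cx,cy),(ma,mi),an=cv2.fitEllipse(cv2.convexHull(np.c_[u,v].astype(np.float32))) 
    print(n,"head",len(u),(cx,cy),ma,mi,ray(c,cx,cy,.069).round(4))
    # rack top
    t=near&(abs(P[...,2]-.040)<.004)&(h[...,1]<60)
    q=P[t][:,:2].astype(np.float32);print(n,"rack",cv2.minAreaRect(q), np.median(P[t][:,2]))
    # block top
    t=d&(abs(P[...,0]-.53)<.12)&(abs(P[...,1]-.18)<.12)&(abs(P[...,2]-.101)<.005)&(h[...,1]<80)
    q=P[t][:,:2].astype(np.float32);print(n,"block",cv2.minAreaRect(q),np.median(P[t][:,2]))
    t=d&(abs(P[...,0]-.53)<.12)&(abs(P[...,1]-.18)<.12)&(P[...,2]>.06)
    print("max z",np.percentile(P[t][:,2],99.9))
print("bore",ray(a,274.8,265.3,.101),ray(b,244.2,111.3,.101))
print("head rays",ray(a,114.5,176.5,.069),ray(b,422.6,268.5,.069))
from workcell import arm
s=arm.get_state();w,x,y,z=s["ee_rot"];print(R.from_quat([x,y,z,w]).as_matrix().round(3))
```

```text
scene blob [115.5 180.9] 129 z98 0.0695
scene blob [135.7 194.2] 114 z98 0.0573
scene blob [156.5 207.5] 88 z98 0.0524
scene head 58 (113.50508117675781, 177.48028564453125) 7.301453113555908 9.443389892578125 [ 0.4895 -0.3399  0.069 ]
scene rack ((0.4987521767616272, -0.26310890913009644), (0.25354814529418945, 0.07689431309700012), 82.36775207519531) 0.038575817723918215
scene block ((0.5497207641601562, 0.1995638906955719), (0.11228303611278534, 0.07586105912923813), 19.813753128051758) 0.0993884705951465
max z 0.10398619963175129
side blob [356.5 221.6] 154 z98 0.0538
side blob [385.6 246.3] 225 z98 0.0584
side blob [418.5 273.1] 294 z98 0.0712
side head 170 (421.736328125, 268.8630065917969) 13.246691703796387 15.787052154541016 [ 0.4824 -0.3426  0.069 ]
side rack ((0.4943959712982178, -0.26286083459854126), (0.25058987736701965, 0.08000222593545914), 82.09876251220703) 0.0403225490126799
side block ((0.5466086268424988, 0.19907835125923157), (0.11249060928821564, 0.07783952355384827), 19.89571762084961) 0.1011233786100254
max z 0.1045957078601172
bore [0.54951492 0.20228589 0.101     ] [0.54367166 0.19743656 0.101     ]
head rays [ 0.48528921 -0.33970925  0.069     ] [ 0.48424412 -0.34341147  0.069     ]
[[ 0.968 -0.001  0.252]
 [-0.252 -0.002  0.968]
 [-0.    -1.    -0.002]]
```

```bash
cat > plan.py <<'E'
from h import *
from workcell import arm
def go(tgt,yaw_deg=0,n=8,st=None):
    """world target, world yaw; prints round rows (linear mm, turn about tool y)"""
    s=arm.get_state();w,x,y,z=s["ee_rot"];M=R.from_quat([x,y,z,w]).as_matrix()
    p=np.array(s["tcp_pos"]);print("t",s["time"],"p",p.round(4),"z",M[:,2].round(4),"y",M[:,1].round(4),"F",s["contact_force"].round(1),"g",round(s["gripper_width"]*95.1,1))
    D=(np.array(tgt)-p)*1000/n
    for i in range(n):
        Mi=R.from_rotvec([0,0,np.radians(yaw_deg/n*i)]).as_matrix()@M
        print((Mi.T@D).round(1).tolist(),[0,round(-yaw_deg/n,2),0])
E
python3 -c "
from plan import *
go([.29,.248,.213],-83.2,8)
go([.4875,-.342,.15],-83.2,18)"
```

```text
t 0.15 p [0.1637 0.6285 0.2137] z [ 0.252   0.9677 -0.0016] y [-5.0e-04 -1.5e-03 -1.0e+00] F [ 0.2 -0.6  1.2] g 95.0
[27.3, 0.1, -42.1] [0, 10.4, 0]
[34.4, 0.1, -36.4] [0, 10.4, 0]
[40.4, 0.1, -29.6] [0, 10.4, 0]
[45.1, 0.1, -21.8] [0, 10.4, 0]
[48.3, 0.1, -13.3] [0, 10.4, 0]
[49.9, 0.1, -4.4] [0, 10.4, 0]
[49.9, 0.1, 4.7] [0, 10.4, 0]
[48.2, 0.1, 13.6] [0, 10.4, 0]
t 0.15 p [0.1637 0.6285 0.2137] z [ 0.252   0.9677 -0.0016] y [-5.0e-04 -1.5e-03 -1.0e+00] F [ 0.2 -0.6  1.2] g 95.0
[31.0, 3.6, -47.6] [0, 4.62, 0]
[34.7, 3.6, -45.0] [0, 4.62, 0]
[38.2, 3.6, -42.0] [0, 4.62, 0]
[41.5, 3.6, -38.8] [0, 4.62, 0]
[44.5, 3.6, -35.4] [0, 4.62, 0]
[47.2, 3.6, -31.6] [0, 4.62, 0]
[49.6, 3.6, -27.7] [0, 4.62, 0]
[51.7, 3.6, -23.7] [0, 4.62, 0]
[53.4, 3.6, -19.4] [0, 4.62, 0]
[54.8, 3.6, -15.0] [0, 4.62, 0]
[55.8, 3.5, -10.6] [0, 4.62, 0]
[56.5, 3.5, -6.0] [0, 4.62, 0]
[56.8, 3.5, -1.5] [0, 4.62, 0]
[56.8, 3.5, 3.1] [0, 4.62, 0]
[56.3, 3.5, 7.7] [0, 4.62, 0]
[55.5, 3.5, 12.2] [0, 4.62, 0]
[54.4, 3.5, 16.6] [0, 4.62, 0]
[52.8, 3.5, 21.0] [0, 4.62, 0]
```

apply_moves(linear=[[27,0,-42],[34,0,-36],[40,0,-30],[45,0,-22],[48,0,-13],[50,0,-4],[50,0,5],[48,0,14]], turn=[[0,10.4,0],[0,10.4,0],[0,10.4,0],[0,10.4,0],[0,10.4,0],[0,10.4,0],[0,10.4,0],[0,10.4,0]], grip=[60,60,60,60,60,60,60,60])

```text
time: 1.15
tcp_pos: [0.2902, 0.2483, 0.2144]
ee_rot: [-0.464, 0.463, -0.534, 0.534]
contact_force: [-0.7, 0.4, 0.5]
gripper_width: 0.631
```

```bash
python3 -c "
from plan import *
go([.45,-.342,.19],0,12)"
```

```text
t 1.15 p [0.2902 0.2483 0.2144] z [ 9.900e-01 -1.409e-01  3.000e-04] y [ 3.e-04 -0.e+00 -1.e+00] F [-0.7  0.4  0.5] g 60.0
[46.8, 2.0, 20.1] [0, 0.0, 0]
[46.8, 2.0, 20.1] [0, 0.0, 0]
[46.8, 2.0, 20.1] [0, 0.0, 0]
[46.8, 2.0, 20.1] [0, 0.0, 0]
[46.8, 2.0, 20.1] [0, 0.0, 0]
[46.8, 2.0, 20.1] [0, 0.0, 0]
[46.8, 2.0, 20.1] [0, 0.0, 0]
[46.8, 2.0, 20.1] [0, 0.0, 0]
[46.8, 2.0, 20.1] [0, 0.0, 0]
[46.8, 2.0, 20.1] [0, 0.0, 0]
[46.8, 2.0, 20.1] [0, 0.0, 0]
[46.8, 2.0, 20.1] [0, 0.0, 0]
```

apply_moves(linear=[[40,2,36],[44,2,34],[47,2,34],[47,2,34],[47,2,34],[47,2,34],[47,2,34],[47,2,0]], turn=[[0,0,0],[0,0,0],[0,0,0],[0,0,0],[0,0,0],[0,0,0],[0,0,0],[0,0,0]], grip=[60,60,60,60,60,60,60,60])

```text
time: 2.15
tcp_pos: [0.4791, -0.1474, 0.1981]
ee_rot: [0.465, -0.465, 0.533, -0.533]
contact_force: [0.3, -0.2, -0.8]
gripper_width: 0.633
```

apply_moves(linear=[[50,3,0],[50,3,0],[50,3,0],[44,3,0],[0,0,0]], turn=[[0,0,0],[0,0,0],[0,0,0],[0,0,0],[0,0,0]], grip=[60,60,60,60,60])

```text
time: 2.78
tcp_pos: [0.451, -0.3396, 0.1859]
ee_rot: [0.464, -0.464, 0.534, -0.533]
contact_force: [0.0, 0.5, -0.1]
gripper_width: 0.631
```

Run:
```python
from plan import *
go([.4855,-.342,.12],0,4)
c=arm.camera("wrist");np.savez("wrist1.npz",**c);cv2.imwrite("pics/wrist1.png",c["image"][:,:,::-1])
c=arm.camera("side");np.savez("side1.npz",**c);cv2.imwrite("pics/side1.png",c["image"][:,:,::-1])
```

```text
t 2.775 p [ 0.451  -0.3396  0.1859] z [ 0.9902 -0.1395 -0.0012] y [-1.1e-03  7.0e-04 -1.0e+00] F [ 0.   0.5 -0.1] g 60.0
[-0.6, 16.5, 8.6] [0, 0.0, 0]
[-0.6, 16.5, 8.6] [0, 0.0, 0]
[-0.6, 16.5, 8.6] [0, 0.0, 0]
[-0.6, 16.5, 8.6] [0, 0.0, 0]
```

View pics/wrist1.png

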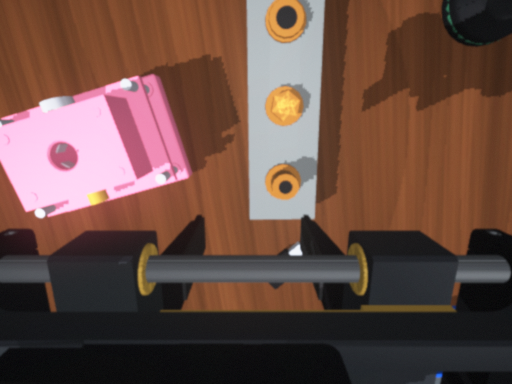

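View pics/side1.png

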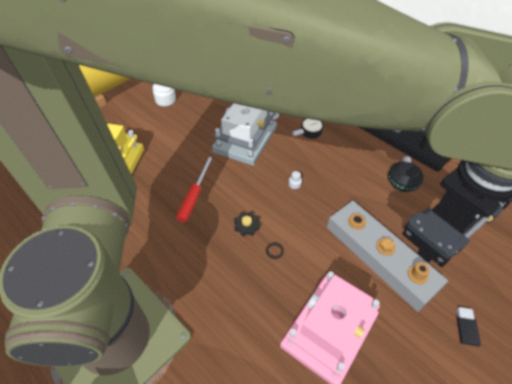

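The wrist view shows the bushing at the rack end at pixel (285,185), hex plug at (285,105) and cap at (287,18).

Run:
```python
from h import *
c=load("wrist1");print(c["origin"],c["depth"][187,285])
P=cloud(c);h=cv2.cvtColor(c["image"],cv2.COLOR_RGB2HSV)
cv2.imwrite("pics/w1c.png",cv2.resize(c["image"][140:240,230:340,::-1],(770,700))[:590])
win=np.zeros(h.shape[:2],bool);win[150:225,240:330]=1
t=win&(P[...,2]>.064)&(P[...,2]<.09)&(h[...,0]<25);v,u=np.nonzero(t);print(len(u))
e=cv2.fitEllipse(cv2.convexHull(np.c_[u,v].astype(np.float32)));print(e,ray(c,*e[0],.069), P[t].mean(0))
t=win&(h[...,1]>110)&(h[...,0]<25)&(P[...,2]>.036)&(P[...,2]<.047)
q=P[t][:,:2].astype(np.float32);print("flange",cv2.minEnclosingCircle(q),np.median(P[t][:,2]))
t=(abs(P[...,2]-.04)<.004)&(h[...,1]<60);t[:, :200]=0;t[225:]=0;t[:,340:]=0
q=P[t][:,:2].astype(np.float32);print(cv2.minAreaRect(q),np.median(P[t][:,2]))
# hole
g=cv2.cvtColor(c["image"],cv2.COLOR_RGB2GRAY);t=(g<50)&win&(np.hypot(np.mgrid[:384,:512][1]-285,np.mgrid[:384,:512][0]-187)<12);v,u=np.nonzero(t);print("hole",u.mean(),v.mean(),ray(c,u.mean(),v.mean(),.069))
```

```text
[ 0.45973792 -0.27067755  0.35554625] 0.29339778
511
((284.9746398925781, 185.8328094482422), (26.514617919921875, 26.866994857788086), 62.737545013427734) [ 0.4826183  -0.34234943  0.069     ] [ 0.48273183 -0.34239689  0.06838314]
flange ((0.48248857259750366, -0.3430019021034241), 0.019571935757994652) 0.04444835333580596
((0.49169600009918213, -0.2771456241607666), (0.223521426320076, 0.07535359263420105), 82.47076416015625) 0.03947238142399931
hole nan nan [nan nan nan]<stdin>:13: RuntimeWarning: Mean of empty slice.
  ret = ret.dtype.type(ret / rcount)
```

View pics/w1c.png

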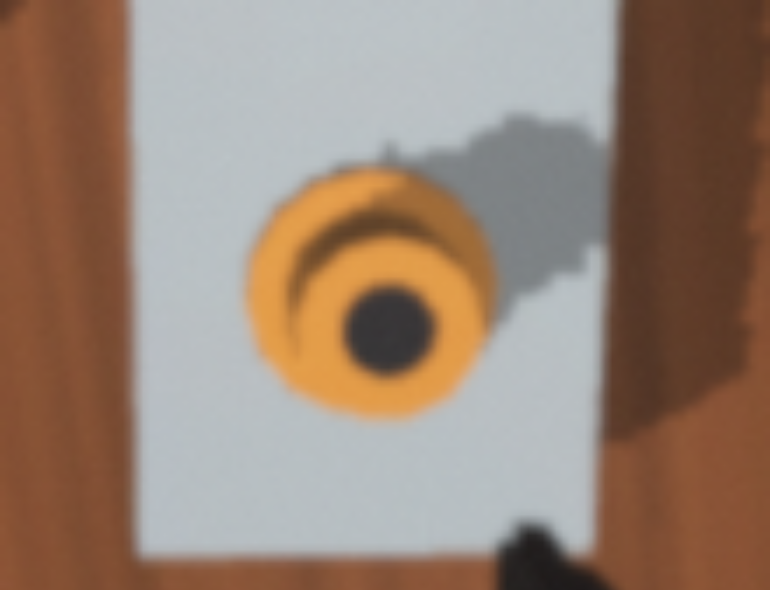

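apply_moves(linear=[[-2,20,17],[0,25,16],[0,25,0],[0,25,0],[0,15,0],[0,15,0],[0,10,0],[0,0,0]], turn=[[0,0,0],[0,0,0],[0,0,0],[0,0,0],[0,0,0],[0,0,0],[0,0,0],[0,0,0]], grip=[60,60,60,60,60,60,60,60], newtons=30)

```text
time: 3.88
tcp_pos: [0.4846, -0.3397, 0.051]
ee_rot: [0.465, -0.465, 0.533, -0.532]
contact_force: [0.5, 0.5, 0.1]
gripper_width: 0.628
```

Run:
```python
from plan import *
go([.4840,-.342,.0465],0,1)
for n in("wrist","scene"):
    c=arm.camera(n);np.savez(n+"2.npz",**c)
    I=c["image"][:,:,::-1]
    if n=="scene": I=cv2.resize(I[120:240,60:220],(640,480))
    cv2.imwrite(f"pics/{n}2.png",I)
```

```text
t 3.875 p [ 0.4846 -0.3397  0.051 ] z [ 0.9908 -0.1357 -0.001 ] y [-9.e-04  8.e-04 -1.e+00] F [0.5 0.5 0.1] g 59.7
[2.3, 4.5, -0.3] [0, 0.0, 0]
```

View pics/wrist2.png

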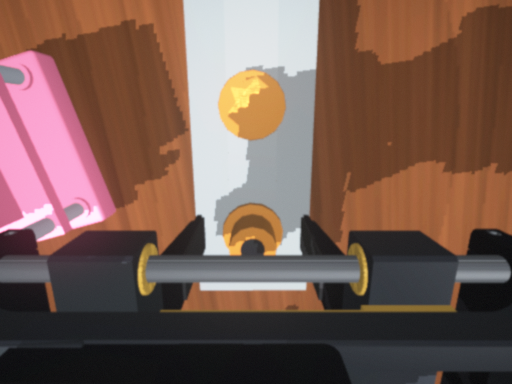

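View pics/scene2.png

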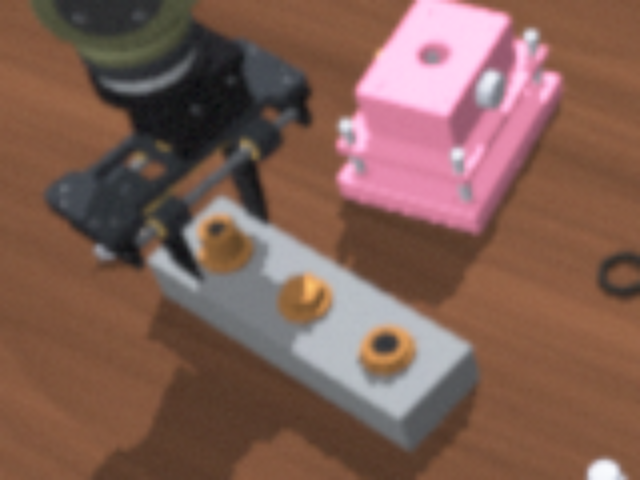

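The bushing sits midway between the fingers: pixel 252 with finger edges at 204 and 301. I'll lower slightly and close.

apply_moves(linear=[[2,4,0],[0,0,0],[0,0,0],[0,0,0],[0,0,0],[0,0,0]], turn=[[0,0,0],[0,0,0],[0,0,0],[0,0,0],[0,0,0],[0,0,0]], grip=[60,45,30,22,22,22], newtons=40)

```text
time: 4.72
tcp_pos: [0.4847, -0.3421, 0.0478]
ee_rot: [-0.465, 0.465, -0.533, 0.533]
contact_force: [0.0, -0.9, 0.1]
gripper_width: 0.286
```

apply_moves(linear=[[0,-8,0],[0,-12,0],[0,-20,0],[0,-25,0],[0,-30,0],[0,-30,0],[0,-25,0]], turn=[[0,0,0],[0,0,0],[0,0,0],[0,0,0],[0,0,0],[0,0,0],[0,0,0]], grip=[22,22,22,22,22,22,22])

```text
time: 5.6
tcp_pos: [0.4851, -0.3424, 0.2009]
ee_rot: [-0.465, 0.465, -0.532, 0.534]
contact_force: [-0.0, -0.1, -1.6]
gripper_width: 0.285
```

Run:
```python
from plan import *
go([.49,.13,.2],0,8)
for n in("side","scene"):
    c=arm.camera(n);np.savez(n+"3.npz",**c);I=c["image"][:,:,::-1]
    q=proj(c,arm.get_state()["tcp_pos"]);print(n,q);u,v=q.astype(int)
    cv2.imwrite(f"pics/{n}3.png",cv2.resize(I[max(0,v-60):v+60,max(0,u-80):u+80],(640,480)))
```

```text
t 5.6 p [ 0.4851 -0.3424  0.2009] z [ 0.9908 -0.1357  0.0025] y [ 0.0023 -0.0019 -1.    ] F [-0.  -0.1 -1.6] g 27.1
[-58.6, 0.0, -7.4] [0, 0.0, 0]
[-58.6, 0.0, -7.4] [0, 0.0, 0]
[-58.6, 0.0, -7.4] [0, 0.0, 0]
[-58.6, 0.0, -7.4] [0, 0.0, 0]
[-58.6, 0.0, -7.4] [0, 0.0, 0]
[-58.6, 0.0, -7.4] [0, 0.0, 0]
[-58.6, 0.0, -7.4] [0, 0.0, 0]
[-58.6, 0.0, -7.4] [0, 0.0, 0]
side [452.45267906 229.75006942]
scene [ 99.25663503 143.64276068]
```

View pics/side3.png

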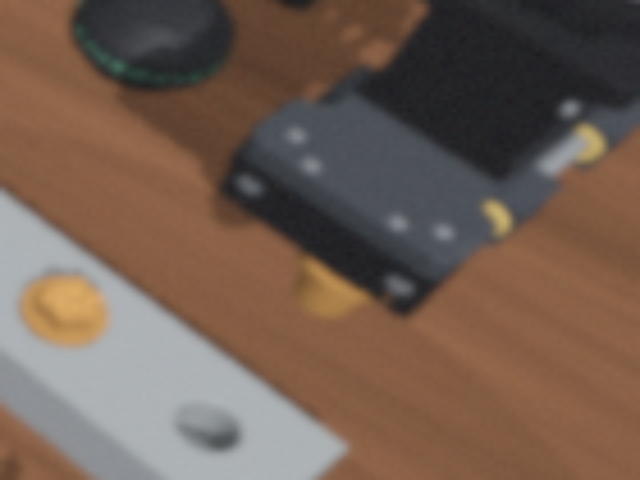

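View pics/scene3.png

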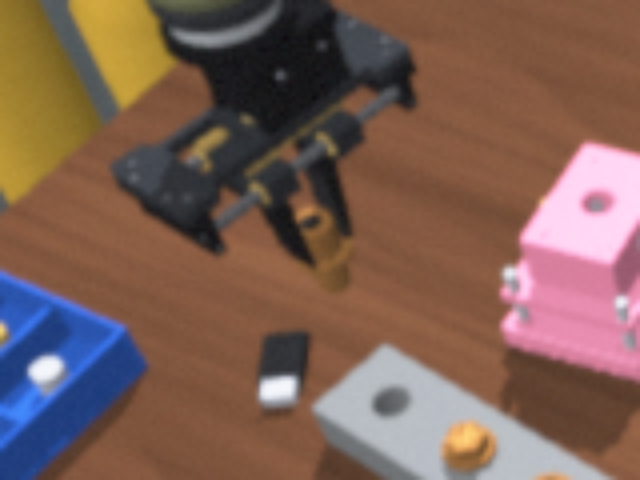

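The bushing is held upright with an opening of 27 mm, and the rack end hole at side-crop (208,427) is empty. On to a hover short of the bore so the wrist camera sees both.

apply_moves(linear=[[-58,0,-1.5],[-58,0,-1.5],[-58,0,-1.5],[-58,0,-1.5],[-58,0,-1.5],[-58,0,-1.5],[-58,0,-1.5],[-58,0,-1.5]], turn=[[0,0,0],[0,0,0],[0,0,0],[0,0,0],[0,0,0],[0,0,0],[0,0,0],[0,0,0]], grip=[22,22,22,22,22,22,22,22])

```text
time: 6.7
tcp_pos: [0.5353, 0.1211, 0.1972]
ee_rot: [0.465, -0.465, 0.533, -0.533]
contact_force: [-0.5, -1.0, -2.2]
gripper_width: 0.287
```

apply_moves(linear=[[0,0,0],[0,0,0]], turn=[[0,0,0],[0,0,0]], grip=[22,22])

```text
time: 6.95
tcp_pos: [0.5353, 0.1191, 0.1971]
ee_rot: [0.465, -0.465, 0.533, -0.533]
contact_force: [-0.3, 0.4, -1.9]
gripper_width: 0.287
```

Run:
```python
from plan import *
go([.547,.2,.2],0,2)
for n in("side","scene","wrist"):
    c=arm.camera(n);np.savez(n+"4.npz",**c);I=c["image"][:,:,::-1]
    cv2.imwrite(f"pics/{n}4.png",I if n=="wrist" else cv2.resize(I[60:180,180:340] if n=="side" else I[160:310,190:390],(640,480)))
```

```text
t 6.95 p [0.5353 0.1191 0.1971] z [ 0.9908 -0.135  -0.001 ] y [-1.1e-03 -7.0e-04 -1.0e+00] F [-0.3  0.4 -1.9] g 27.3
[-40.9, -1.5, 0.3] [0, 0.0, 0]
[-40.9, -1.5, 0.3] [0, 0.0, 0]
```

View pics/wrist4.png

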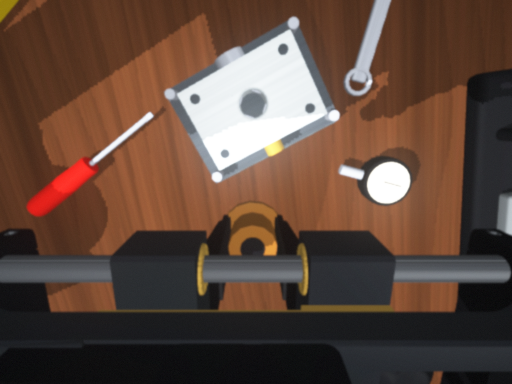

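View pics/side4.png

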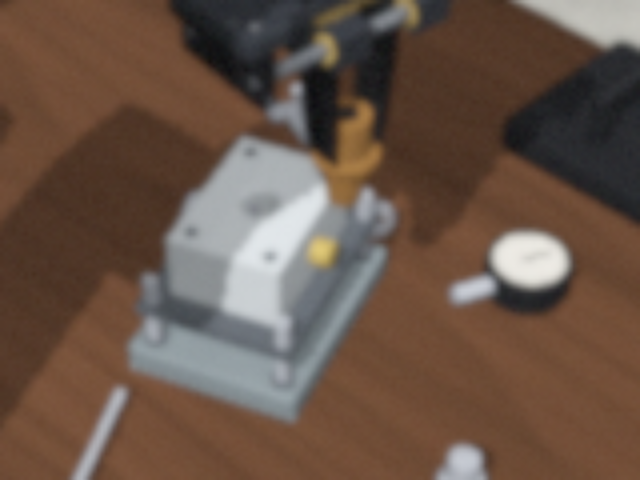

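View pics/scene4.png

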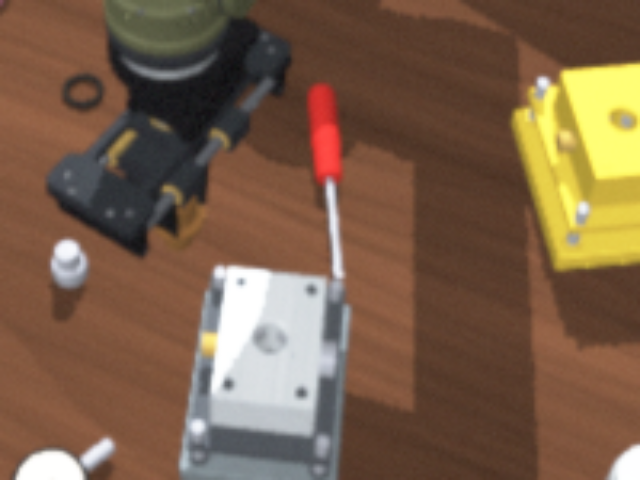

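Wrist view: bore at (254,103), held bushing head at about (252,240) with flange top edge at row 203, yellow peg at (273,148). Now measuring bore and flange in the same camera.

```bash
cat > meas.py <<'E'
from h import *
from scipy.optimize import least_squares
def circ(q,r=None):
    x0=[*q.mean(0)]+([] if r else [.01])
    fn=lambda p:np.hypot(q[:,0]-p[0],q[:,1]-p[1])-(r or p[2])
    s=least_squares(fn,x0,loss="soft_l1",f_scale=.0005);return s.x,np.sqrt((s.fun**2).mean())
def edge_pts(c,cu,cv,r0,r1,ang,z,sign):
    g=cv2.GaussianBlur(cv2.cvtColor(c["image"],cv2.COLOR_RGB2GRAY),(3,3),0).astype(np.float32)
    out=[]
    for a in ang:
        rr=np.arange(r0,r1,.25).astype(np.float32);mx=(cu+rr*np.cos(a)).astype(np.float32)[None];my=(cv+rr*np.sin(a)).astype(np.float32)[None]
        p=cv2.remap(g,mx,my,cv2.INTER_LINEAR)[0];d=np.gradient(p)*sign;i=d.argmax()
        out.append(ray(c,mx[0,i],my[0,i],z)[:2])
    return np.array(out)
E
python3 - <<'E'
from meas import *
c=load("wrist4");P=cloud(c);h=cv2.cvtColor(c["image"],cv2.COLOR_RGB2HSV)
print("cam",c["origin"])
e=edge_pts(c,254,103,8,20,np.linspace(0,2*np.pi,48,endpoint=False),.101,1)
print("bore free",circ(e),"fix",circ(e,.0125))
win=np.zeros((384,512),bool);win[195:256,215:290]=1
m=win&(h[...,0]<25)&(h[...,1]>130)&(P[...,2]>.18)&(P[...,2]<.26)
for v in range(200,256,4):
    u=np.nonzero(m[v])[0]; 
    if len(u): print(v,u.min(),u.max(),P[v,u,2].round(4)[[0,len(u)//2,-1]])
m2=m&(P[...,2]<.2)
cs=[]
for u in range(225,285):
    v=np.nonzero(m2[:,u])[0]
    if len(v) : cs.append(ray(c,u,v.min()-.5,.1945)[:2])
cs=np.array(cs);print("flange edge",circ(cs),circ(cs,.020))
t=win&(abs(P[...,2]-.101)<1)
v,u=np.mgrid[:384,:512]
t=(v<185)&(abs(P[...,2]-.101)<.006)&(h[...,1]<80);q=P[t][:,:2].astype(np.float32)
print("block",cv2.minAreaRect(q),np.median(P[t][:,2]))
I=cv2.resize(c["image"][190:260,200:310,::-1],(770,490),interpolation=cv2.INTER_CUBIC);cv2.imwrite("pics/w4c.png",I)
E
```

```text
cam [0.54402402 0.1873022  0.36691252]
bore free (array([0.54557441, 0.19798756, 0.01106839]), np.float64(0.0010237585231085797)) fix (array([0.5456545 , 0.19873143]), np.float64(0.0017288932742553001))
200 250 250 [0.1904 0.1904 0.1904]
204 237 267 [0.1896 0.1939 0.1905]
208 232 273 [0.1914 0.194  0.1917]
212 228 276 [0.1916 0.1959 0.1935]
216 223 282 [0.1994 0.203  0.1999]
220 220 285 [0.2069 0.2119 0.2075]
224 230 288 [0.2026 0.2168 0.2134]
228 230 274 [0.2031 0.2182 0.1935]
232 231 275 [0.2058 0.2191 0.2023]
236 230 275 [0.2091 0.2182 0.2112]
240 229 276 [0.2143 0.2189 0.2143]
244 228 277 [0.2191 0.219  0.2183]
248 228 277 [0.2178 0.2179 0.2192]
252 228 276 [0.2202 0.2191 0.2171]
flange edge (array([0.53437333, 0.11824065, 0.0195841 ]), np.float64(0.00029935366338153154)) (array([0.53431898, 0.11777657]), np.float64(0.0002935105890775417))
block ((0.5454916954040527, 0.19903016090393066), (0.110334113240242, 0.07622211426496506), 19.808040618896484) 0.10053403152036677
```

View pics/w4c.png

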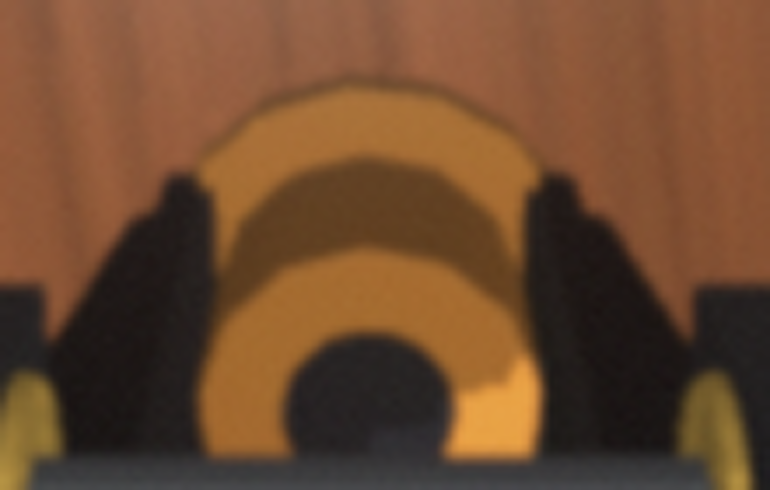

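apply_moves(linear=[[-27,0,0],[-27,0,0],[-27.5,10,0.4],[0,20,0],[0,17,0],[0,0,0],[0,0,0]], turn=[[0,0,0],[0,0,0],[0,0,0],[0,0,0],[0,0,0],[0,0,0],[0,0,0]], grip=[22,22,22,22,22,22,22])

```text
time: 7.98
tcp_pos: [0.5474, 0.1993, 0.1508]
ee_rot: [-0.465, 0.464, -0.533, 0.533]
contact_force: [-0.0, -1.0, -1.1]
gripper_width: 0.287
```

Run:
```python
from plan import *
go([.5467,.1998,.15],0,1)
for n in("side","scene","wrist"):
    c=arm.camera(n);np.savez(n+"5.npz",**c);I=c["image"][:,:,::-1]
    cv2.imwrite(f"pics/{n}5.png",I if n=="wrist" else cv2.resize(I[70:145,195:295] if n=="side" else I[210:300,220:340],(640,480),interpolation=cv2.INTER_CUBIC))
```

```text
t 7.975 p [0.5474 0.1993 0.1508] z [ 9.906e-01 -1.368e-01  3.000e-04] y [ 3.e-04 -0.e+00 -1.e+00] F [-0.  -1.  -1.1] g 27.3
[-0.4, 0.8, -0.8] [0, 0.0, 0]
```

View pics/wrist5.png

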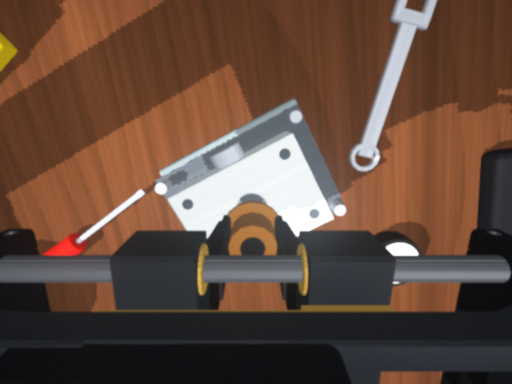

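View pics/side5.png

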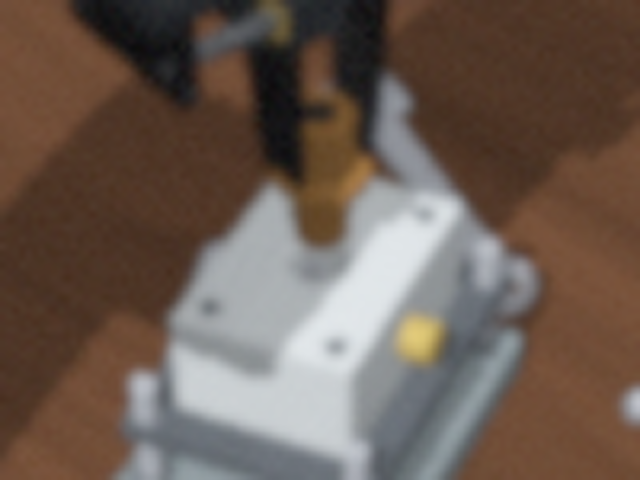

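View pics/scene5.png

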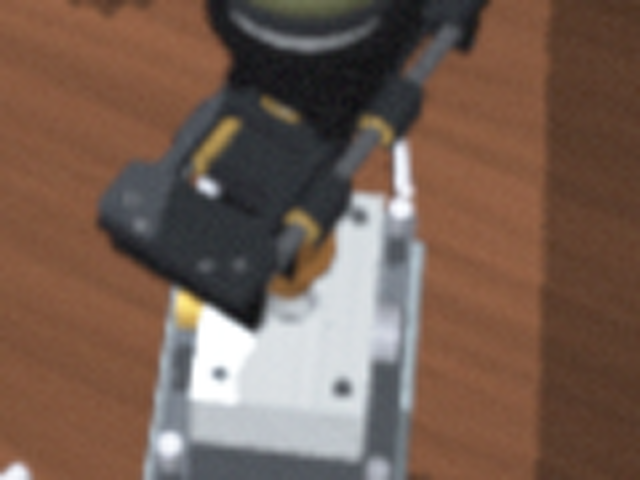

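Run:
```python
from meas import *
b=load("side5");a=load("scene5");w=load("wrist5")
for n,c,o,s in(("side",b,(195,70),6.4),("scene",a,(220,210),5.333)):
    f0=lambda p:(proj(c,p)-o)*s
    p=np.array([.547,.1995,.101]);print(n,"bore->foot shift px",f0(p+[0,0,.0138])-f0(p),"px per mm x,y",f0(p+[.001,0,0])-f0(p),f0(p+[0,.001,0])-f0(p))
# bore refined from initial undisturbed views
for n,u,v,r in(("scene0",274.8,265.3,(2,7)),("side0",244.2,111.3,(3,8))):
    c=load(n);e=edge_pts(c,u,v,*r,np.linspace(0,2*np.pi,36,endpoint=False),.101,1);x,res=circ(e);print(n,x,res,proj(c,[*x[:2],.101]))
h=cv2.cvtColor(w["image"],cv2.COLOR_RGB2HSV);P=cloud(w)
t=(np.mgrid[:384,:512][0]<232)&(abs(P[...,2]-.101)<.005)&(h[...,1]<60);q=P[t][:,:2].astype(np.float32);print(cv2.minAreaRect(q),np.median(P[t][:,2]))
I=b["image"][:,:,::-1];cv2.imwrite("pics/side5b.png",cv2.resize(I[90:125,225:270],(720,560),interpolation=cv2.INTER_CUBIC))
```

```text
side bore->foot shift px [ -0.46093729 -27.5625344 ] px per mm x,y [ 1.77951486 -1.1866006 ] [-1.79403673 -1.15939309]
scene bore->foot shift px [  0.78021544 -14.9800509 ] px per mm x,y [-0.97312895  1.78114415] [2.02083326 0.90777345]
scene0 [0.54960623 0.20066772 0.0111871 ] 0.0009616865344784304 [274.1690356  265.05415536]
side0 [0.54414787 0.19802182 0.01064772] 0.0016816123711297524 [244.16844754 111.10473446]
((0.5453919768333435, 0.1988219916820526), (0.11044201254844666, 0.07645657658576965), 19.69282341003418) 0.10053245417009318
```

View pics/side5b.png

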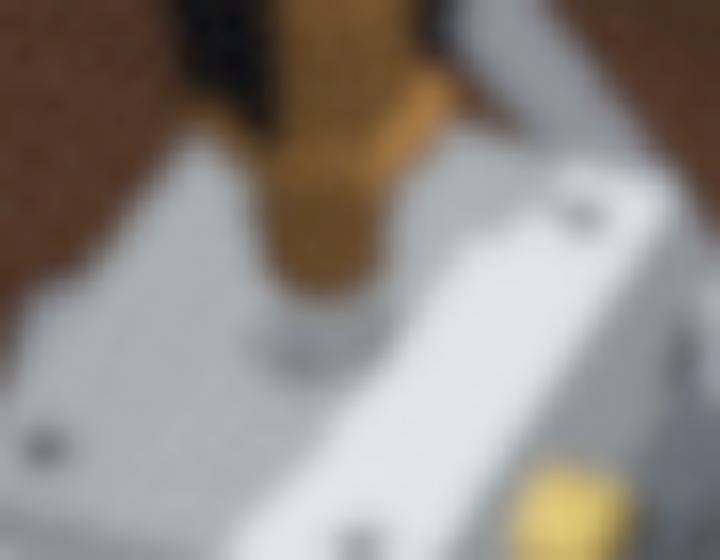

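Side view: foot almost above bore, about 0.4 px too far right. The wrist measurement calls for a 1 mm correction in the same direction, so I apply it and start the entry gently.

apply_moves(linear=[[-0.6,5,-1],[0,5,0],[0,3,0],[0,3,0],[0,2,0],[0,0,0]], turn=[[0,0,0],[0,0,0],[0,0,0],[0,0,0],[0,0,0],[0,0,0]], grip=[22,22,22,22,22,22])

```text
time: 8.88
tcp_pos: [0.5462, 0.2007, 0.1324]
ee_rot: [0.465, -0.465, 0.533, -0.533]
contact_force: [0.3, -0.6, -1.9]
gripper_width: 0.289
```

Run:
```python
from plan import *
go([.5465,.2,.13],0,1)
c=arm.camera("side");np.savez("side6.npz",**c);I=c["image"][:,:,::-1]
cv2.imwrite("pics/side6.png",cv2.resize(I[85:130,215:275],(720,540),interpolation=cv2.INTER_CUBIC))
```

```text
t 8.875 p [0.5462 0.2007 0.1324] z [ 9.908e-01 -1.357e-01 -3.000e-04] y [-3.e-04 -1.e-04 -1.e+00] F [ 0.3 -0.6 -1.9] g 27.4
[0.7, 2.4, 0.4] [0, 0.0, 0]
```

View pics/side6.png

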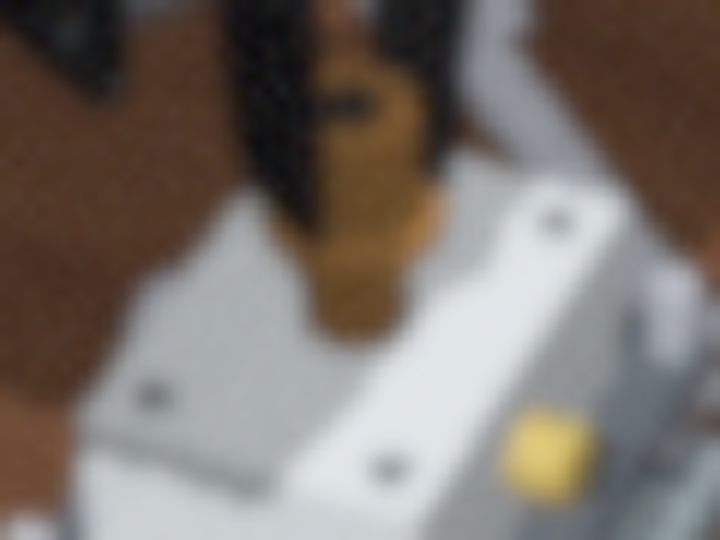

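Foot is now about 5 mm into the bore (crop (355,340) at the bore's front edge), with no contact force. Continuing down in small steps.

apply_moves(linear=[[0,2,0],[0,2,0],[0,2,0],[0,0,0]], turn=[[0,0,0],[0,0,0],[0,0,0],[0,0,0]], grip=[22,22,22,22])

```text
time: 9.43
tcp_pos: [0.5463, 0.2007, 0.1266]
ee_rot: [-0.465, 0.465, -0.533, 0.533]
contact_force: [0.1, -0.9, -1.5]
gripper_width: 0.285
```

apply_moves(linear=[[0,2,0],[0,2,0],[0,2,0],[0,0,0]], turn=[[0,0,0],[0,0,0],[0,0,0],[0,0,0]], grip=[22,22,22,22])

```text
time: 9.93
tcp_pos: [0.5468, 0.2006, 0.1211]
ee_rot: [-0.465, 0.465, -0.533, 0.533]
contact_force: [0.8, -1.2, 2.3]
gripper_width: 0.284
```

apply_moves(linear=[[0,2,0],[0,2,0],[0,2,0],[0,0,0]], turn=[[0,0,0],[0,0,0],[0,0,0],[0,0,0]], grip=[22,22,22,22])

```text
time: 10.42
tcp_pos: [0.5467, 0.2008, 0.115]
ee_rot: [-0.465, 0.465, -0.533, 0.533]
contact_force: [1.6, -2.6, 4.7]
gripper_width: 0.287
```

Run:
```python
from plan import *
go([.5465,.2,.11],0,1)
c=arm.camera("side");np.savez("side7.npz",**c);I=c["image"][:,:,::-1]
cv2.imwrite("pics/side7.png",cv2.resize(I[85:130,215:275],(720,540),interpolation=cv2.INTER_CUBIC))
```

```text
t 10.425 p [0.5467 0.2008 0.115 ] z [ 0.9908 -0.1357  0.001 ] y [ 1.e-03  2.e-04 -1.e+00] F [ 1.6 -2.6  4.7] g 27.3
[0.8, 5.0, -0.1] [0, 0.0, 0]
```

View pics/side7.png

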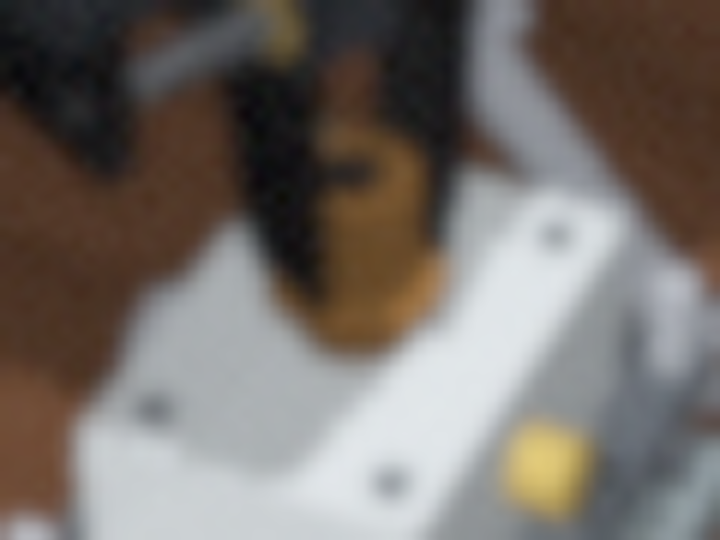

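Shoulder is about 7 mm off the face, the block has sunk ~4 mm, and lateral force is small. I ease laterally and continue.

apply_moves(linear=[[0.6,2,0.5],[0,2,0],[0,2,0],[0,0,0]], turn=[[0,0,0],[0,0,0],[0,0,0],[0,0,0]], grip=[22,22,22,22])

```text
time: 10.98
tcp_pos: [0.547, 0.2005, 0.1093]
ee_rot: [0.465, -0.464, 0.533, -0.533]
contact_force: [-0.4, -1.4, 5.9]
gripper_width: 0.287
```

apply_moves(linear=[[0,2,0],[0,1,0],[0,1,0],[0,0,0]], turn=[[0,0,0],[0,0,0],[0,0,0],[0,0,0]], grip=[22,22,22,22])

```text
time: 11.48
tcp_pos: [0.5469, 0.2005, 0.1052]
ee_rot: [0.465, -0.465, 0.533, -0.533]
contact_force: [0.0, -1.3, 6.5]
gripper_width: 0.281
```

apply_moves(linear=[[0,1,0],[0,1,0],[0,1,0],[0,0,0]], turn=[[0,0,0],[0,0,0],[0,0,0],[0,0,0]], grip=[22,22,22,22])

```text
time: 11.98
tcp_pos: [0.5469, 0.2005, 0.1025]
ee_rot: [0.465, -0.465, 0.533, -0.533]
contact_force: [-0.4, 0.3, 7.8]
gripper_width: 0.291
```

apply_moves(linear=[[0,1,0],[0,1,0],[0,0,0]], turn=[[0,0,0],[0,0,0],[0,0,0]], grip=[22,22,22])

```text
time: 12.35
tcp_pos: [0.5469, 0.2005, 0.1008]
ee_rot: [0.465, -0.465, 0.533, -0.533]
contact_force: [-0.9, -1.2, 9.0]
gripper_width: 0.285
```

Run:
```python
from plan import *
go([.5465,.2,.10],0,1)
c=arm.camera("side");np.savez("side8.npz",**c);I=c["image"][:,:,::-1]
cv2.imwrite("pics/side8.png",cv2.resize(I[85:130,215:275],(720,540),interpolation=cv2.INTER_CUBIC))
P=cloud(c);q=P[119:123,237:241];print(q[...,2].mean(), cloud(load("side0"))[118:122,237:241,2].mean())
```

```text
t 12.35 p [0.5469 0.2005 0.1008] z [ 9.907e-01 -1.358e-01  2.000e-04] y [ 3.e-04  9.e-04 -1.e+00] F [-0.9 -1.2  9. ] g 27.1
[0.6, 0.8, -0.4] [0, 0.0, 0]
0.09315324050394591 0.10085576577100094
```

View pics/side8.png

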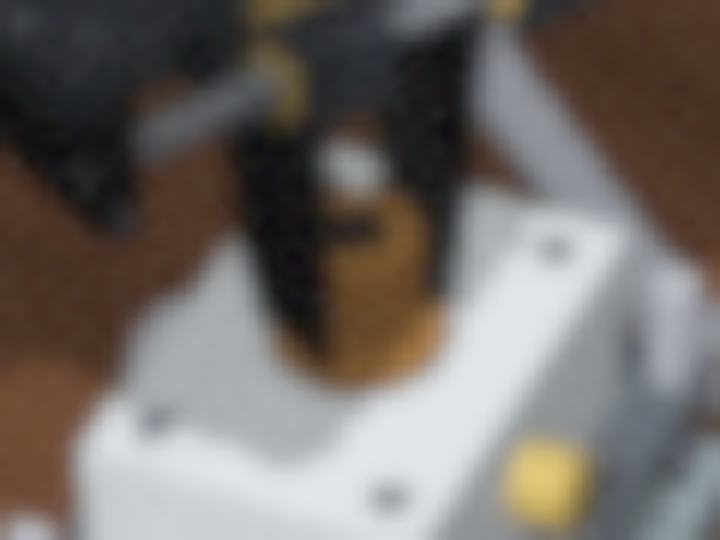

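Block has sunk 7.7 mm at about 10.5 N; the flange is close to or at the face. Keep pressing toward 18 N in 1 mm rows.

apply_moves(linear=[[0,1,0],[0,1,0],[0,1,0],[0,0,0]], turn=[[0,0,0],[0,0,0],[0,0,0],[0,0,0]], grip=[22,22,22,22])

```text
time: 12.9
tcp_pos: [0.547, 0.2005, 0.0984]
ee_rot: [0.465, -0.465, 0.533, -0.533]
contact_force: [-3.2, -0.6, 10.7]
gripper_width: 0.286
```

apply_moves(linear=[[0,1,0],[0,1,0],[0,0,0]], turn=[[0,0,0],[0,0,0],[0,0,0]], grip=[22,22,22])

```text
time: 13.28
tcp_pos: [0.547, 0.2005, 0.0968]
ee_rot: [0.465, -0.465, 0.533, -0.533]
contact_force: [-4.2, -1.5, 13.1]
gripper_width: 0.285
```

Run:
```python
from plan import *
go([.5465,.2,.10],0,1)
c=arm.camera("side");np.savez("side9.npz",**c);I=c["image"][:,:,::-1]
cv2.imwrite("pics/side9.png",cv2.resize(I[85:130,215:275],(720,540),interpolation=cv2.INTER_CUBIC))
P=cloud(c);q=P[120:124,237:241];print(q[...,2].mean())
print(proj(c,[.547,.2,.101]))
```

```text
t 13.275 p [0.547  0.2005 0.0968] z [ 9.907e-01 -1.357e-01  1.000e-04] y [ 2.e-04  8.e-04 -1.e+00] F [-4.2 -1.5 13.1] g 27.1
[0.6, -3.2, -0.4] [0, 0.0, 0]
0.08992106769793426
[244.40786577 110.21561134]
```

View pics/side9.png

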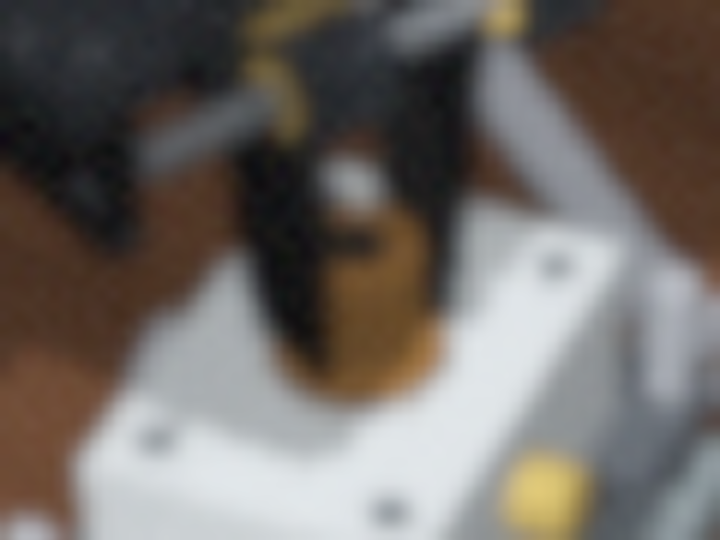

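Sink is 10.9 mm at ~14.7 N. I keep pressing to about 18.5 N and relieve the lateral force.

apply_moves(linear=[[0,1,-0.7],[0,1,0],[0,0,0],[0,0,0]], turn=[[0,0,0],[0,0,0],[0,0,0],[0,0,0]], grip=[22,22,22,22])

```text
time: 13.82
tcp_pos: [0.547, 0.2005, 0.0955]
ee_rot: [-0.465, 0.464, -0.533, 0.533]
contact_force: [-3.2, -2.3, 14.4]
gripper_width: 0.287
```

apply_moves(linear=[[0,1,0],[0,0,0],[0,0,0]], turn=[[0,0,0],[0,0,0],[0,0,0]], grip=[22,22,22])

```text
time: 14.2
tcp_pos: [0.547, 0.2005, 0.0946]
ee_rot: [-0.465, 0.464, -0.533, 0.533]
contact_force: [-3.8, -3.2, 15.3]
gripper_width: 0.285
```

apply_moves(linear=[[0.5,1,-0.5],[0,1,0],[0,0,0],[0,0,0]], turn=[[0,0,0],[0,0,0],[0,0,0],[0,0,0]], grip=[22,22,22,22])

```text
time: 14.7
tcp_pos: [0.547, 0.2005, 0.0933]
ee_rot: [-0.466, 0.464, -0.533, 0.533]
contact_force: [-2.3, -1.1, 17.1]
gripper_width: 0.287
```

Run:
```python
from plan import *
go([.5465,.2,.10],0,1)
c=arm.camera("side");np.savez("side10.npz",**c);I=c["image"][:,:,::-1]
cv2.imwrite("pics/side10.png",cv2.resize(I[85:130,215:275],(720,540),interpolation=cv2.INTER_CUBIC))
P=cloud(c);print(P[121:125,237:241,2].mean(), P[109:119,240:250:2,2].round(4))
```

```text
t 14.7 p [0.547  0.2005 0.0933] z [ 0.9907 -0.1358  0.0029] y [ 0.0031  0.0016 -1.    ] F [-2.3 -1.1 17.1] g 27.3
[0.6, -6.7, -0.4] [0, 0.0, 0]
0.08572528319805003 [[0.1236 0.119  0.1141 0.1144 0.1124]
 [0.1189 0.1168 0.1122 0.1105 0.1123]
 [0.1154 0.1118 0.1088 0.1078 0.1061]
 [0.1138 0.1102 0.107  0.1041 0.1043]
 [0.1053 0.1068 0.1035 0.103  0.1   ]
 [0.1048 0.1036 0.1001 0.099  0.0962]
 [0.0984 0.1012 0.0967 0.0972 0.0938]
 [0.0966 0.0975 0.0945 0.0939 0.0932]
 [0.0922 0.095  0.0901 0.0908 0.7381]
 [0.0893 0.0905 0.0888 0.0932 0.0899]]
```

View pics/side10.png

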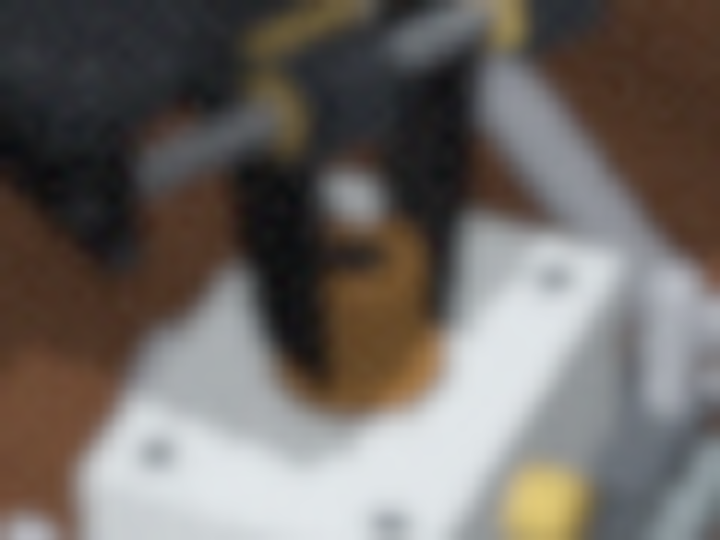

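Reading is 17.1 N (≈18.7 N on the block), sink ~15 mm, and TCP-to-face distance 7.6 mm against 7.8 expected when seated. I raise with the block until the load is nearly gone, then open.

apply_moves(linear=[[0,-1.5,0],[0,-1.5,0],[0,-1.5,0],[0,-1.5,0],[0,-1.5,0],[0,-1.5,0],[0,0,0]], turn=[[0,0,0],[0,0,0],[0,0,0],[0,0,0],[0,0,0],[0,0,0],[0,0,0]], grip=[22,22,22,22,22,22,22])

```text
time: 15.62
tcp_pos: [0.5469, 0.2005, 0.1008]
ee_rot: [-0.466, 0.463, -0.533, 0.533]
contact_force: [0.7, -0.3, 9.4]
gripper_width: 0.285
```

apply_moves(linear=[[0,-1.5,0],[0,-1.5,0],[0,-1.5,0],[0,-1,0],[0,0,0],[0,0,0]], turn=[[0,0,0],[0,0,0],[0,0,0],[0,0,0],[0,0,0],[0,0,0]], grip=[22,22,22,22,22,22])

```text
time: 16.38
tcp_pos: [0.5468, 0.2004, 0.105]
ee_rot: [-0.466, 0.464, -0.533, 0.533]
contact_force: [5.7, 1.6, 4.9]
gripper_width: 0.288
```

apply_moves(linear=[[0,-1.5,0.5],[0,-1,0.3],[0,0,0]], turn=[[0,0,0],[0,0,0],[0,0,0]], grip=[22,22,22])

```text
time: 16.75
tcp_pos: [0.5468, 0.2004, 0.1068]
ee_rot: [0.466, -0.464, 0.533, -0.533]
contact_force: [5.2, 2.1, 4.0]
gripper_width: 0.286
```

apply_moves(linear=[[0,-1.5,0.5],[0,0,0],[0,0,0],[0,0,0],[0,0,0],[0,0,0]], turn=[[0,0,0],[0,0,0],[0,0,0],[0,0,0],[0,0,0],[0,0,0]], grip=[22,22,35,45,50,50])

```text
time: 17.5
tcp_pos: [0.5462, 0.1993, 0.1075]
ee_rot: [0.464, -0.465, 0.533, -0.533]
contact_force: [-0.9, 0.7, 0.5]
gripper_width: 0.521
```

apply_moves(linear=[[0,-10,0],[0,-30,0],[0,-50,0],[0,-50,0],[40,-20,0],[50,0,0],[50,0,0],[0,0,0]], turn=[[0,0,0],[0,0,0],[0,0,0],[0,0,0],[0,0,0],[0,0,0],[0,0,0],[0,0,0]], grip=[60,60,60,60,60,60,60,60])

```text
time: 18.5
tcp_pos: [0.5276, 0.0584, 0.2693]
ee_rot: [-0.464, 0.463, -0.533, 0.534]
contact_force: [-0.4, 0.1, -0.4]
gripper_width: 0.63
```

Run:
```python
from plan import *
go([.5465,.2,.10],0,1)
for n in("side","scene","wrist"):
    c=arm.camera(n);np.savez(n+"11.npz",**c);I=c["image"][:,:,::-1]
    cv2.imwrite(f"pics/{n}11.png",I if n=="wrist" else cv2.resize(I[70:145,195:295] if n=="side" else I[225:315,220:340],(640,480),interpolation=cv2.INTER_CUBIC))
    P=cloud(c);h=cv2.cvtColor(c["image"],cv2.COLOR_RGB2HSV)
    near=(abs(P[...,0]-.547)<.02)&(abs(P[...,1]-.2)<.02)&(h[...,1]>110)&(h[...,0]<25)
    z=P[near][:,2];print(n,len(z),"head top",np.percentile(z,[80,95]).round(4))
    t=(np.hypot(P[...,0]-.547,P[...,1]-.2)<.05)&(np.hypot(P[...,0]-.547,P[...,1]-.2)>.026)&(P[...,2]>.09)&(h[...,1]<60);print("face",np.median(P[t][:,2]))
    q=P[near];rr=np.hypot(q[:,0]-.5465,q[:,1]-.1995);ff=(rr>.0155)&(rr<.019);print("lip z",np.percentile(q[ff,2],[10,50,90]).round(4))
```

```text
t 18.5 p [0.5276 0.0584 0.2693] z [ 0.9902 -0.14    0.0015] y [ 1.5e-03 -4.0e-04 -1.0e+00] F [-0.4  0.1 -0.4] g 59.9
[-142.9, 169.3, -1.4] [0, 0.0, 0]
side 121 head top [0.1295 0.131 ]
face 0.1011214662448564
lip z [0.1052 0.1063 0.1068]
scene 166 head top [0.129  0.1303]
face 0.09931951660966543
lip z [0.103  0.1096 0.1243]
wrist 794 head top [0.1299 0.1306]
face 0.10051096406703103
lip z [0.1044 0.1056 0.1067]
```

View pics/side11.png

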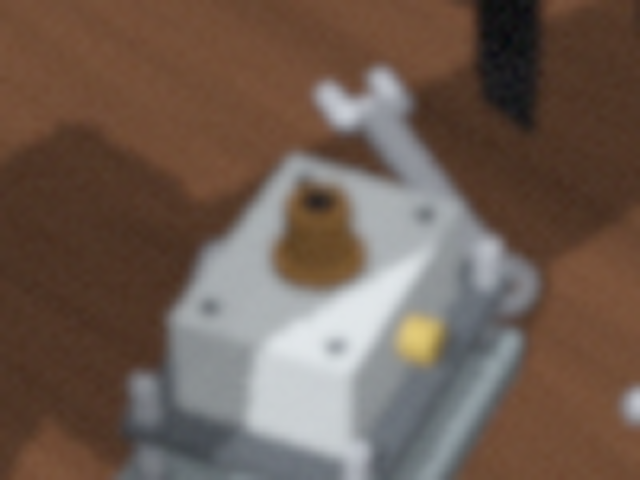

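View pics/scene11.png

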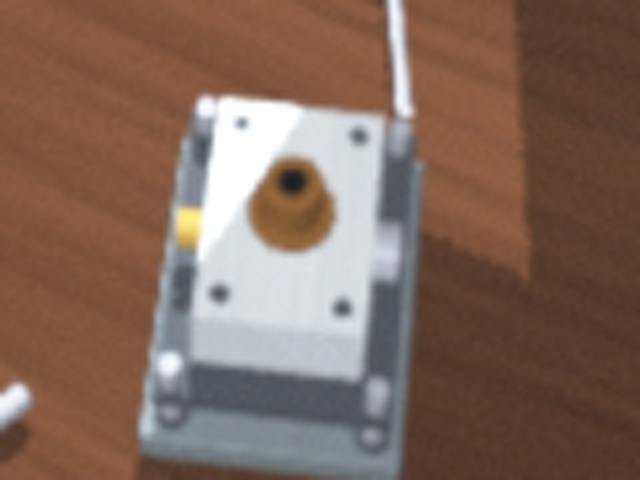

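View pics/wrist11.png

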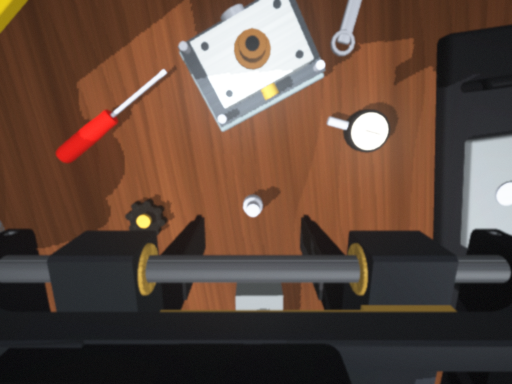

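The pictures show the bushing upright on the block (side crop (318,240), wrist (252,48)), with no gap visible. One finer flushness check against the rack reference:

Run:
```python
from meas import *
def chk(n,box,face):
    c=load(n);P=cloud(c);h=cv2.cvtColor(c["image"],cv2.COLOR_RGB2HSV)
    m=np.zeros((384,512),bool);x0,y0,x1,y1=box;m[y0:y1,x0:x1]=1
    F=P[m&(h[...,1]<60)&(abs(P[...,2]-face)<.006)];A=np.c_[F[:,:2],np.ones(len(F))];k=np.linalg.lstsq(A,F[:,2],rcond=None)[0]
    o=m&(h[...,1]>110)&(h[...,0]<25)
    d=P[...,2]-(P[...,0]*k[0]+P[...,1]*k[1]+k[2])
    t=o&(d>.0255)&(d<.035);l=o&(d>.001)&(d<.009)
    print(n,"head-face",np.median(d[t]).round(5),t.sum(),"lip-face",np.median(d[l]).round(5),l.sum(),"slope",k[:2].round(4))
chk("wrist1",(250,140,318,215),.04)
chk("wrist11",(205,10,310,95),.1005)
chk("side0",(330,200,440,300),.04);chk("side11",(224,95,268,128),.101)
chk("scene0",(95,165,175,225),.04);chk("scene11",(258,243,292,285),.0995)
```

```text
wrist1 head-face 0.02896 449 lip-face 0.005 331 slope [-0.0005 -0.0001]
wrist11 head-face 0.02899 478 lip-face 0.00499 302 slope [-0.001   0.0012]
side0 head-face 0.0289 117 lip-face 0.00528 249 slope [ 0.0092 -0.0016]
side11 head-face 0.029 36 lip-face 0.00537 34 slope [0.0026 0.0061]
scene0 head-face 0.02855 46 lip-face 0.00536 117 slope [-0.0051  0.0013]
scene11 head-face 0.0294 75 lip-face 0.00573 54 slope [-0.0002  0.0017]
```

Flush: head top is 29.0 mm and lip 5.0 mm above the face, the same as in the rack.

```bash
python3 -c "
from workcell import arm
print(arm.job_done())"
```

```text
the job is handed in; nothing more can be done
None
```

The bushing with the tall round head is seated in the aluminium block's bore and released. I handed the job in at about 18.7 s.

**Pressing:** I pressed to about 17 N on the wrist, or roughly 18.7 N on the block. The block sank about 15 mm (limit 22 mm). I let it rise under control before opening the fingers.

**Last checks:**
- **Wrist camera:** the head top is 29.0 mm and the flange lip 5.0 mm above the block face. Both match the same bushing standing in the rack, so the shoulder is flush.
- **Side camera:** it agrees to within 0.4 mm. The head is 29.0 mm above the face and the lip 5.4 mm.
- **Scene camera:** it read about 0.4 mm higher (29.4 mm and 5.7 mm). I put that down to its coarser resolution.
- **Block:** the face is back at its rest height of 0.101 m, and the gripper is well clear.
- **Other parts:** the plug and cap were never touched. I took no rack picture after the press.

No check failed. The cameras disagreed by 2–4 mm on the bore position. I used the wrist camera's measurement of the bore relative to the flange, and the sleeve entered without contact force. Sideways forces of up to about 6 N appeared during pressing and release, and I eased them as they came.

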